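# Index the specimen loader to its third stop and hold it

### The job

On the grey specimen loader, pull the tray out by its handle all the way to its stop. Then grip the black bar of the index dial on the tray and turn it clockwise (seen from above) from its home stop, counting the clicks, to the third click (the red dot), without running past it to the next one. Finish holding: keep the bar gripped between the fingers at that third stop with the tray still fully out, and leave the things standing around undisturbed.

Things in the scene. Friction and masses are not known exactly. Their poses are not given: they have to be found in the camera images.
- tray (a joint): How far the aluminium tray is out of the loader, m: 0 shut, 0.17 at its hard stop; starts up to 0.03 open. Slides with about 2.5 N friction and stays where left. White front panel 12 thick, 232 wide, top 96 mm above the table; side walls 16 mm high. The dial's axis is on the tray's middle line, 85 mm behind the panel: under the loader's roof when shut, 85 mm in front of the loader at the stop.
- tray_handle (a point): Middle of the horizontal steel bar handle (round, 11 mm thick, 110 long along this frame's y) on the tray of the loader, 80 mm above the table, 50 mm in front of the panel, 25 mm below the loader's top: pinch from above. The tray comes out along this frame's -x (turned up to 0.25 rad). Loader: fixed grey box, 260 deep (x) x 240 wide x 105 high mm, front 62 mm behind the handle when shut.
- dial (a joint): Turn of the index dial, rad, growing clockwise from above: 0 at home, where it starts; a click every 0.3927 (22.5 deg), the third at 1.178, end at 2.356. Passing between stops takes up to 0.15 N m; it snaps to the nearer stop. Steel disc, 96 mm diameter, top 45 mm above the table; dots on the dark 120 mm rim around it mark the seven stops: the third click's is red, the others white.
- dial_bar: Black bar grip on the dial, 54 long (its x) x 14 wide (its y) x 36 mm high, across the dial's axis; a white line on top marks its -x end, which points at the dots. Origin: centre of its underside, on the dial's axis, 45 mm above the table. Turns with the dial; at home its x axis is 0.589 rad counter-clockwise (from above) of the handle's x axis.
- dial_grip (a point): Point on the dial's axis in the middle of the bar, 27 mm above its underside (72 mm above the table, 9 mm below the bar's top): the height to grip at, fingers closing along the bar's y. Frame turned like the bar.
- plug_gauge: Bystander: steel plug gauge standing on end, 32 diameter x 100 high mm, origin at the centre of its underside.
- ring_gauge: Bystander: dark steel ring, 64 diameter x 22 high mm, lying flat; origin at the centre of its underside.
- v_block: Bystander: steel V-block 60 x 50 x 45 mm, origin at the centre of its underside.
- cleaner: Bystander: white bottle with blue cap, 56 diameter x 150 high mm, origin at the centre of its underside.
- gauge_case: Bystander: flat wooden case 90 x 160 x 30 mm lying on the table, origin at the centre of its underside.
- driver: Bystander: orange-handled screwdriver 200 mm long lying on the table, origin under its middle.

How it is judged:
By the outcome, as a careful person would: the job done as asked, in the order asked, and still so for the second after the job is handed in, while the arm keeps its last pose, push and grip.
It also fails if it takes over 48 s, if anything falls off the work surface, if the arm or the gripper's body presses on something with over 40 N, if the wrist force passes 120 N, or if a joint passes its speed limit or range.

### The arm

A 7-joint arm with a two-finger parallel gripper is mounted at the origin on the work surface. World frame = base frame: x ahead of the robot, y to its left, z up, the work surface at z = 0. Lengths are in m, angles in rad, forces in N, time in s.
With the tool pointing down it reaches from about 0.4 to 0.9 m from the base axis. Payload 5.5 kg.
Tool frame: the origin (TCP) lies between the finger pads, 19 mm behind the fingertips; this is the grasp point; z points along the fingers, y is the line along which they close (so a half turn about z gives the same grasp; the last joint's range is limited). The gripper opens to 85 mm and grips with 20 to 120 N. Pads are 22 mm wide; open, the fingers measure 114 mm over their backs; the gripper's body (76 mm by 85 mm) begins 54 mm behind the grasp point. The pads swing forward as they close: fully open they stand 13 mm farther back than shut.
Start: joints at [1.579, 0.501, -0.427, 1.55, 0.221, 1.138, -0.21], TCP at [0.164, -0.629, 0.25] pointing down, gripper open.
Joint ranges: [-2.88, 2.88], [-0.31, 2.03], [-1.54, 1.56], [0.2, 2.42], [-1.41, 4.55], [0.19, 2.02], [-2.57, 2.57]. Speed limits (rad/s): [2.57, 2.57, 3.14, 3.14, 3.14, 3.14, 3.14].

### API

Orientations are given as a unit quaternion [w, x, y, z].
In Python, from station import env gives the robot as it stands. The module is installed in compiled form; this text tells all that it offers.
- The arm moves only by the tool jog_arm, never from a script. Its argument "motion" is a list of rows, each a list of 2 entries, a list of its own where there are three numbers: the shift along the tool's x, y, z in cm, then the turn, a rotation vector about the tool's x, y, z in degrees. In form: [[[x, y, z], [ax, ay, az]], ...]. A call has 1 to 8 rows; each row is the pose to reach, as a shift and turn from the pose commanded when the call began, along the tool's axes at that moment; what a row does not reach only later rows make up. A row lasts 1/10 s, in which the tool goes at most 50 mm and 8.59 degrees, less where a joint would pass 70% of its speed; a pose out of reach is approached as far as the arm can. A call with a gripper value outside its range is refused whole. "fingers" is the finger opening in cm, from 0 to 8.54, set as the call begins (left out, the last holds). The fingers move at their own pace and stop on an object; "newtons" is the grip in N (left out, the last holds). Time passes only in rows, so rows that repeat a pose let the fingers close. It gives the time, the measured TCP pose, the force, the opening and the grip force at its end, in the units of the state.
- env.observe(): the state, without advancing time (a new reading comes with each control period).
- env.read_camera(name): name is "scene" or "top" or "wrist"; returns the picture (384x512x3 uint8, red, green, blue); there is no depth.
- env.camera_params(name): a dict with "intrinsics" (3x3 intrinsics, pixels), "distortion" ([k1, k2, p1, p2, k3] as OpenCV has them; the pictures are not rectified), "position" and "orientation" of the camera in the world; the wrist camera has in their place "hand_eye" (4x4, takes a point from camera to tool coordinates, whose origin is the TCP and whose axes are the flange's). Camera axes: x right, y up, looking along -z (the intrinsics and any distortion apply to the point x, -y, -z); pixel columns grow to the right and rows downward; lengths in m; the calibration is good to about 2 mm. A picture is of the moment at which its call begins: read the wrist's pose just before it. camera_params takes no time and is no camera call.
- env.close_job(): hands the job in; it is judged then, once.
Trained networks look in the newest picture that a camera, given by its name, has taken for a name from the list of things; names that differ only in an ending like _2 or _b are one class to them, and where a whole thing is asked for, a point or a joint stands for the part that bears it (a point fixed in the world has none). Each returns a list of dicts, best first, with "confidence" (0 to 1); they miss things now and then, are a little off and sometimes report something else, mostly with a low value. They report only what shows in the picture. A call takes as long as a camera call.
- env.regions_of(camera, label): "region" (384x512 bool, what is visible of it) and "bbox" ([left, top, right, bottom] in pixels, round what is visible of it).
- env.mark_of(camera, label): "position" ([column, row] in pixels: a listed point, or the origin of a listed thing).
The state is a dict: "time": time; "joint_pos": joint angles; "joint_velocities": joint speeds; "joint_torque": joint torques, N m; "tcp_pos": TCP position; "ee_rot": TCP orientation; "wrist_force": force on the tool from outside, world axes, zero at the start; "moment": the same for the moment, N m; "opening": finger opening in m; "gripper_force": force on a finger pad.
Only numpy, scipy, OpenCV 4.12 (cv2) and the standard library are available. Lean on these libraries where they do the work, as an engineer would, in place of code of your own. Each camera call takes 0.05 s, during which the arm holds its last target. There are 200 camera calls.

## Working session

There is one attempt and no reset: what is moved stays moved. The work goes in short steps, Python scripts to look and compute and a tool call to move; the robot and the scene stay as the last step left them, time stands still between calls to the robot, and variables do not carry over. Pictures are saved under pics/ and viewed, at most 10 in all, crops included, and the job is handed in when it is done.

Besides the shell and the picture viewer there is one more tool, called as name(argument=value, ...), one argument or row to a line, values as JSON. jog_arm: Moves the arm, as the interface text tells. Its arguments: {"type":"object","properties":{"motion":{"type":"array"},"fingers":{"type":"number"},"newtons":{"type":"number"}},"required":["motion"]}

```bash
mkdir -p pics
cat > h.py <<'E'
import numpy as np, cv2
from scipy.spatial.transform import Rotation as R
from station import env
def q2R(q): return R.from_quat([q[1],q[2],q[3],q[0]])
def ray(cam,px,s=None):
    p=env.camera_params(cam); K=np.array(p["intrinsics"],float)
    u=cv2.undistortPoints(np.array([[px]],float),K,np.array(p["distortion"],float))[0,0]
    d=np.array([u[0],-u[1],-1.0])
    if cam=="wrist":
        s=s or env.observe(); H=np.array(p["hand_eye"]); T=q2R(s["ee_rot"])
        return T.apply(H[:3,3])+np.array(s["tcp_pos"]), T.apply(H[:3,:3]@d)
    return np.array(p["position"]), q2R(p["orientation"]).apply(d)
def onz(cam,px,z,s=None):
    o,d=ray(cam,px,s); return o+d*(z-o[2])/d[2]
E
cat > a.py <<'E'
from h import *
s=env.observe(); print(s["time"],s["tcp_pos"],s["ee_rot"],s["opening"]); print(q2R(s["ee_rot"]).as_matrix().round(3))
for c in("top","scene"):
    im=env.read_camera(c); cv2.imwrite(f"pics/{c}0.png",im[:,:,::-1])
    for n,z in(("tray_handle",.08),("dial_grip",.072),("dial_bar",.045),("plug_gauge",0),("ring_gauge",0),("v_block",0),("cleaner",0),("gauge_case",0),("driver",0)):
        m=env.mark_of(c,n)
        if m: print(c,n,round(m[0]["confidence"],2),np.round(m[0]["position"],1),onz(c,m[0]["position"],z).round(4))
E
python3 a.py
```

```text
0.0 [ 0.16362505 -0.62838395  0.24896207] [-9.77643173e-04  9.91888859e-01  1.27104397e-01 -9.06426082e-05] 0.08552392273910124
[[ 0.968  0.252 -0.   ]
 [ 0.252 -0.968  0.002]
 [ 0.    -0.002 -1.   ]]
top plug_gauge 0.46 [206.5 230. ] [0.5417 0.1335 0.    ]
top ring_gauge 0.71 [203.3 191. ] [0.6744 0.1425 0.    ]
top v_block 0.51 [202.9 192.4] [0.6696 0.144  0.    ]
top cleaner 0.86 [315.5 172.8] [ 0.7254 -0.2414  0.    ]
top gauge_case 0.76 [401.8 222. ] [ 0.5484 -0.5227  0.    ]
top driver 0.79 [106.6 232.8] [0.5417 0.4721 0.    ]
scene tray_handle 0.86 [243.4 179.6] [ 0.6387 -0.073   0.08  ]
scene plug_gauge 0.61 [312.5 179. ] [0.5238 0.1426 0.    ]
scene ring_gauge 0.47 [187.2 183.2] [ 0.6134 -0.2708 -0.    ]
scene v_block 0.55 [311.8 216.2] [0.6834 0.1509 0.    ]
scene cleaner 0.95 [181.7 213.5] [ 0.7408 -0.2523  0.    ]
scene gauge_case 0.78 [122.1 157.2] [ 0.5304 -0.5363 -0.    ]
scene driver 0.58 [412.1 197.7] [0.5529 0.4707 0.    ]
```

View pics/top0.png

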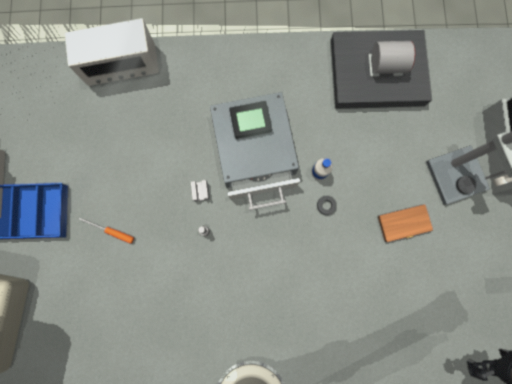

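View pics/scene0.png

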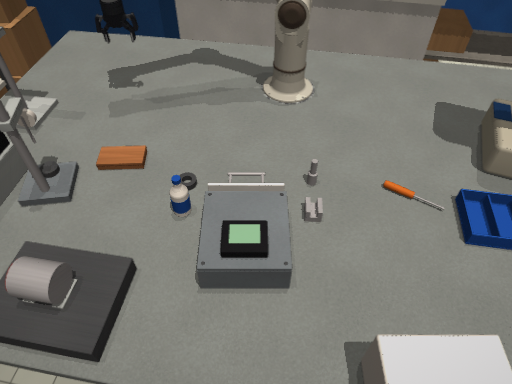

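Top view: handle bar runs from about (250,208) to (286,200), loader behind it, ring at (327,205), plug at (204,231), V-block (200,190). Scene view: handle bar at (229..265, 174).

```bash
cat > b.py <<'E'
from h import *
for c,z,pts in(("top",.08,[(250,208),(286,200.5)]),("top",.096,[(226,192.5),(299,181)]),("top",.105,[(212,107),(283,95),(300,178),(224,186)]),("scene",.08,[(229,174),(265,174.5)]),("scene",.096,[(208,184.5),(284,185.5)]),("top",0,[(327,205),(206,237),(200,200)])):
    P=[onz(c,p,z) for p in pts]; print(c,z,[p[:2].round(3) for p in P]); 
    d=P[0]-P[1]; print("  len",np.linalg.norm(d).round(3),"yaw of x",np.round(np.arctan2(-d[0],d[1]),3),"mid",((P[0]+P[1])/2).round(3))
s=env.observe(); print(s["wrist_force"],s["time"])
E
python3 b.py
```

```text
top 0.08 [array([ 0.602, -0.015]), array([ 0.623, -0.13 ])]
  len 0.117 yaw of x 0.176 mid [ 0.612 -0.073  0.08 ]
top 0.096 [array([0.652, 0.059]), array([ 0.681, -0.172])]
  len 0.234 yaw of x 0.127 mid [ 0.667 -0.057  0.096]
top 0.105 [array([0.932, 0.098]), array([ 0.965, -0.133]), array([ 0.689, -0.175]), array([0.671, 0.064])]
  len 0.234 yaw of x 0.142 mid [ 0.949 -0.017  0.105]
scene 0.08 [array([ 0.623, -0.122]), array([ 0.606, -0.01 ])]
  len 0.113 yaw of x -2.993 mid [ 0.614 -0.066  0.08 ]
scene 0.096 [array([ 0.691, -0.171]), array([0.657, 0.055])]
  len 0.229 yaw of x -2.992 mid [ 0.674 -0.058  0.096]
top 0 [array([ 0.614, -0.274]), array([0.518, 0.136]), array([0.644, 0.154])]
  len 0.421 yaw of x -2.913 mid [ 0.566 -0.069  0.   ]
[0.26574057 0.3511758  0.01978175] 1.0
```

```bash
cat > go.py <<'E'
# usage: go.py x y z yaw_of_tool_y_deg
from h import *; import sys
x,y,z,a=map(float,sys.argv[1:]); s=env.observe(); T=q2R(s["ee_rot"])
a=np.radians(a); Y=np.array([np.cos(a),np.sin(a),0]); Z=np.array([0,0,-1.]); G=R.from_matrix(np.c_[np.cross(Y,Z),Y,Z])
print("t",s["time"],"cm",(T.inv().apply(np.array([x,y,z])-s["tcp_pos"])*100).round(2),"deg",np.degrees((T.inv()*G).as_rotvec()).round(2))
print("tcp",s["tcp_pos"].round(4) if hasattr(s["tcp_pos"],"round") else s["tcp_pos"],"toolY",np.degrees(np.arctan2(*T.as_matrix()[[1,0],1])).round(2),"q",np.round(s["joint_pos"],2),"F",np.round(s["wrist_force"],1))
E
python3 go.py .60 -.07 .22 8.3
```

```text
t 1.0 cm [ 56.3 -43.1   3. ] deg [  0.    0.  -83.7]
tcp [ 0.1639 -0.629   0.25  ] toolY -75.4 q [ 1.58  0.5  -0.43  1.55  0.22  1.14 -0.21] F [0.3 0.4 0. ]
```

jog_arm(
  motion=[
    [[4,-3,0],[0,0,-6]],
    [[8,-6,0],[0,0,-12]],
    [[12,-9,0.4],[0,0,-18]],
    [[16,-12.2,0.8],[0,0,-24]],
    [[20,-15.3,1.2],[0,0,-30]],
    [[24,-18.4,1.6],[0,0,-36]],
    [[28,-21.4,2],[0,0,-42]],
    [[32,-24.5,2.4],[0,0,-48]],
  ],
  fingers=4.5,
)

```text
time: 1.8
tcp_pos: [0.4104, -0.313, 0.2266]
ee_rot: [0.001, 0.853, 0.521, -0.0]
wrist_force: [0.5, -0.9, 0.4]
opening: 0.045
gripper_force: 0.0
```

```bash
python3 go.py .60 -.07 .22 8.3
```

```text
t 1.8 cm [30.28  5.77  0.65] deg [  0.05   0.06 -35.48]
tcp [ 0.4104 -0.313   0.2266] toolY -27.18 q [ 1.23  0.34 -0.75  1.9   0.28  1.   -0.12] F [ 0.5 -0.9  0.4]
```

jog_arm(
  motion=[
    [[4.5,0.9,0.1],[0,0,-5.5]],
    [[9,1.7,0.2],[0,0,-11]],
    [[13.5,2.6,0.3],[0,0,-17]],
    [[18,3.5,0.4],[0,0,-23]],
    [[22.5,4.3,0.5],[0,0,-29]],
    [[27,5.2,0.6],[0,0,-34]],
    [[30.2,5.8,0.6],[0,0,-35.5]],
    [[30.2,5.8,0.6],[0,0,-35.5]],
  ],
)

```text
time: 2.6
tcp_pos: [0.6022, -0.0665, 0.2209]
ee_rot: [-0.0, 0.652, 0.758, 0.002]
wrist_force: [-0.3, 0.2, 0.2]
opening: 0.0447
gripper_force: 0.0
```

```bash
cat > c.py <<'E'
from h import *
s=env.observe(); im=env.read_camera("wrist"); cv2.imwrite("pics/w1.png",im[:,:,::-1])
for n,z in(("tray_handle",.08),):
    for m in env.mark_of("wrist",n)[:2]: print(n,m["confidence"],m["position"],onz("wrist",m["position"],z,s).round(4))
    for r in env.regions_of("wrist",n)[:1]: print(r["confidence"],r["bbox"])
E
python3 c.py; python3 go.py .613 -.068 .15 8.3
```

```text
tray_handle 0.77 [269.6, 186.2] [ 0.6126 -0.0686  0.08  ]
0.73 [261.6, 47.8, 385.1, 258.6]
t 2.75 cm [0.37 1.43 7.  ] deg [-0.05  0.03 -0.22]
tcp [ 0.5994 -0.0736  0.22  ] toolY 8.08 q [ 0.71  0.57 -0.88  1.69  0.48  1.12 -0.16] F [-0.5 -0.2  0. ]
```

View pics/w1.png

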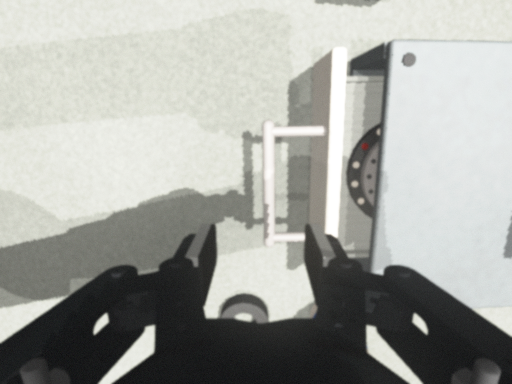

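Wrist view: handle bar vertical at column ~268, rows 124–242 (centre 183), panel at ~335, dial rim with red dot peeking out at (365,146). Handle at (0.6126, −0.0686) agrees with the other cameras.

jog_arm(
  motion=[
    [[0.4,1.4,3],[0,0,-0.2]],
    [[0.4,1.4,7],[0,0,-0.2]],
    [[0.4,1.4,10],[0,0,-0.2]],
    [[0.4,1.4,12.5],[0,0,-0.2]],
    [[0.4,1.4,14],[0,0,-0.2]],
    [[0.4,1.4,14],[0,0,-0.2]],
  ],
)

```text
time: 3.35
tcp_pos: [0.6111, -0.0689, 0.0783]
ee_rot: [-0.001, 0.655, 0.756, -0.001]
wrist_force: [-0.3, 0.2, 0.4]
opening: 0.045
gripper_force: 0.0
```

jog_arm(
  motion=[
    [[0,0,0],[0,0,0]],
    [[0,0,0],[0,0,0]],
    [[0,0,0],[0,0,0]],
    [[0,0,0],[0,0,0]],
    [[0,0,0],[0,0,0]],
  ],
  fingers=0.3,
  newtons=40,
)

```text
time: 3.85
tcp_pos: [0.6139, -0.0674, 0.0819]
ee_rot: [0.001, 0.654, 0.756, 0.0]
wrist_force: [-2.9, -0.9, 6.7]
opening: 0.0098
gripper_force: 39.2
```

jog_arm(
  motion=[
    [[0,-1,0],[0,0,0]],
    [[0,-2.5,0],[0,0,0]],
    [[0,-4,0],[0,0,0]],
    [[0,-5.5,0],[0,0,0]],
    [[0,-7,0],[0,0,0]],
    [[0,-8.5,0],[0,0,0]],
    [[0,-10,0],[0,0,0]],
    [[0,-11.5,0],[0,0,0]],
  ],
)

```text
time: 4.65
tcp_pos: [0.5019, -0.0859, 0.0819]
ee_rot: [0.003, 0.654, 0.756, 0.001]
wrist_force: [4.1, -6.4, 1.6]
opening: 0.0097
gripper_force: 40.6
```

jog_arm(
  motion=[
    [[0,-1,0],[0,0,0]],
    [[0,-1.7,0],[0,0,0]],
    [[0,-2.2,0],[0,0,0]],
    [[0,-2.5,0],[0,0,0]],
    [[0,-2.5,0],[0,0,0]],
  ],
)

```text
time: 5.15
tcp_pos: [0.4766, -0.0901, 0.0819]
ee_rot: [0.003, 0.655, 0.756, -0.0]
wrist_force: [0.5, -6.4, 4.9]
opening: 0.0092
gripper_force: 41.0
```

jog_arm(
  motion=[
    [[-0.1,-0.4,0],[0,0,0]],
    [[-0.2,-0.8,0],[0,0,0]],
    [[-0.2,-1.2,0],[0,0,0]],
    [[-0.2,-1.2,0],[0,0,0]],
  ],
)

```text
time: 5.55
tcp_pos: [0.4721, -0.0909, 0.0821]
ee_rot: [0.006, 0.654, 0.757, 0.007]
wrist_force: [23.9, -1.3, -25.3]
opening: 0.0089
gripper_force: 39.3
```

jog_arm(
  motion=[
    [[0,-0.4,0],[0,0,0]],
    [[0,-0.8,0],[0,0,0]],
    [[0,-1,0],[0,0,0]],
    [[0,-1,0],[0,0,0]],
  ],
)

```text
time: 5.95
tcp_pos: [0.4717, -0.0904, 0.0841]
ee_rot: [0.012, 0.653, 0.757, 0.015]
wrist_force: [44.9, 2.1, -41.3]
opening: 0.0095
gripper_force: 38.5
```

jog_arm(
  motion=[
    [[0,0.8,0],[0,0,0]],
    [[0,1.5,0],[0,0,0]],
    [[0,1.5,0],[0,0,0]],
  ],
)

```text
time: 6.25
tcp_pos: [0.4739, -0.0901, 0.0836]
ee_rot: [0.004, 0.654, 0.757, 0.003]
wrist_force: [2.3, -0.8, 17.6]
opening: 0.009
gripper_force: 43.8
```

jog_arm(
  motion=[
    [[0,0,0],[0,0,0]],
    [[0,0,0],[0,0,0]],
    [[0,0,0],[0,0,0]],
  ],
  fingers=4.5,
)

```text
time: 6.55
tcp_pos: [0.4673, -0.0901, 0.0802]
ee_rot: [-0.0, 0.654, 0.756, -0.0]
wrist_force: [-0.8, -0.4, -0.6]
opening: 0.045
gripper_force: 0.0
```

```bash
python3 go.py .50 -.09 .20 -48
```

```text
t 6.55 cm [ -0.46   3.22 -11.98] deg [-4.00e-02  1.00e-02  5.63e+01]
tcp [ 0.4673 -0.0901  0.0802] toolY 8.3 q [ 0.8   0.56 -0.81  2.09  0.61  0.74 -0.26] F [-0.8 -0.4 -0.6]
```

jog_arm(
  motion=[
    [[0,0,-4],[0,0,0]],
    [[0,0,-8],[0,0,7]],
    [[0,2,-12],[0,0,15]],
    [[0,6,-14],[0,0,23]],
    [[0,10,-14],[0,0,31]],
    [[0,13,-14],[0,0,39]],
    [[0,15,-14],[0,0,47]],
    [[0,15,-14],[0,0,55]],
  ],
)

```text
time: 7.35
tcp_pos: [0.6182, -0.0673, 0.2196]
ee_rot: [-0.001, 0.93, 0.367, 0.001]
wrist_force: [-0.3, -0.9, -0.1]
opening: 0.045
gripper_force: 0.0
```

jog_arm(
  motion=[
    [[0,0,0],[0,0,1]],
    [[0,0,0],[0,0,1]],
  ],
)

```text
time: 7.55
tcp_pos: [0.6156, -0.0685, 0.2198]
ee_rot: [-0.0, 0.932, 0.362, -0.001]
wrist_force: [-0.0, -0.1, -0.8]
opening: 0.0447
gripper_force: 0.0
```

```bash
cat > d.py <<'E'
from h import *
s=env.observe(); im=env.read_camera("wrist"); cv2.imwrite("pics/w2.png",im[:,:,::-1])
for n,z in(("tray_handle",.08),("dial_grip",.072),("dial_bar",.045),("dial",.045)):
    for m in env.mark_of("wrist",n)[:1]: print(n,m["confidence"],m["position"],onz("wrist",m["position"],z,s).round(4))
for r in env.regions_of("wrist","dial_bar")[:1]:
    print(r["confidence"],r["bbox"]); (c,wh,a)=cv2.minAreaRect(np.argwhere(r["region"])[:,::-1].astype(np.float32)); b=cv2.boxPoints((c,wh,a)); print(b.round(0).tolist(),[onz("wrist",p,.081,s)[:2].round(3).tolist() for p in b])
E
python3 d.py; python3 go.py .618 -.068 .12 -47.7
```

```text
dial_bar 0.85 [266.2, 170.2] [ 0.6227 -0.0706  0.045 ]
t 7.75 cm [ 0.22  0.07 10.03] deg [-0.    0.02  0.07]
tcp [ 0.6159 -0.069   0.2203] toolY -47.63 q [ 0.57  0.53 -0.68  1.65  0.37  1.09 -1.06] F [ 0.8 -0.2 -0.2]Traceback (most recent call last):
  File "d.py", line 4, in <module>
    for m in env.mark_of("wrist",n)[:1]: print(n,m["confidence"],m["position"],onz("wrist",m["position"],z,s).round(4))
             ~~~~~~~~~~~^^^^^^^^^^^
ValueError: it knows: cleaner, dial_bar, dial_grip, driver, gauge_case, plug_gauge, ring_gauge, tray_handle, v_block
```

View pics/w2.png

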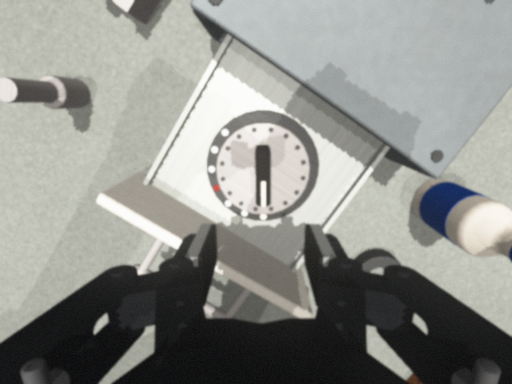

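Wrist view: tray out, bar at column ~263, rows 145–207, line end pointing to the home dot (264,216); dots run clockwise to red (216,187), the third after home. Rim centre about (263,165).

```bash
python3 - <<'E'
from h import *
for p,z in(((263,165),.043),((263,176),.081),((263.5,145),.081),((262.5,207),.081),((266.2,170.2),.045)): print(p,z,onz("wrist",p,z).round(4))
E
python3 go.py .619 -.069 .072 -47.7
```

```text
(263, 165) 0.043 [ 0.6246 -0.0654  0.043 ]
(263, 176) 0.081 [ 0.6224 -0.0668  0.081 ]
(263.5, 145) 0.081 [ 0.6433 -0.0483  0.081 ]
(262.5, 207) 0.081 [ 0.6004 -0.0864  0.081 ]
(266.2, 170.2) 0.045 [ 0.6231 -0.0711  0.045 ]
t 7.75 cm [ 0.23  0.21 14.83] deg [-0.    0.02  0.07]
tcp [ 0.6159 -0.069   0.2203] toolY -47.63 q [ 0.57  0.53 -0.68  1.65  0.37  1.09 -1.06] F [ 0.8 -0.2 -0.2]
```

jog_arm(
  motion=[
    [[0.4,0.2,4],[0,0,0]],
    [[0.4,0.2,8],[0,0,0]],
    [[0.4,0.2,11],[0,0,0]],
    [[0.4,0.2,13.5],[0,0,0]],
    [[0.4,0.2,14.8],[0,0,0]],
    [[0.4,0.2,14.8],[0,0,0]],
  ],
)

```text
time: 8.35
tcp_pos: [0.6192, -0.0675, 0.0706]
ee_rot: [-0.001, 0.933, 0.361, -0.002]
wrist_force: [-0.8, 0.6, 0.4]
opening: 0.045
gripper_force: 0.0
```

jog_arm(
  motion=[
    [[0,0,0],[0,0,0]],
    [[0,0,0],[0,0,0]],
    [[0,0,0],[0,0,0]],
    [[0,0,0],[0,0,0]],
    [[0,0,0],[0,0,0]],
    [[0,0,0],[0,0,0]],
  ],
  fingers=0.8,
  newtons=50,
)

```text
time: 8.95
tcp_pos: [0.6218, -0.0664, 0.0742]
ee_rot: [0.0, 0.932, 0.361, 0.001]
wrist_force: [-1.8, 1.3, 6.6]
opening: 0.0131
gripper_force: 51.9
```

```bash
python3 go.py .620 -.068 .072 -47.7; python3 -c "
from h import *
s=env.observe();print(s['moment'],s['opening'])"
```

```text
t 8.95 cm [-0.24 -0.    0.22] deg [ 0.09 -0.12  0.05]
tcp [ 0.6218 -0.0664  0.0742] toolY -47.65 q [ 0.49  0.71 -0.59  1.73  0.5   0.85 -1.16] F [-1.8  1.3  6.6]
[0.50620266 0.44147886 0.0316182 ] 0.013077024715125818
```

jog_arm(
  motion=[
    [[0,0,0],[0,0,3]],
    [[0,0,0],[0,0,7]],
    [[0,0,0],[0,0,11]],
    [[0,0,0],[0,0,15]],
    [[0,0,0],[0,0,19]],
    [[0,0,0],[0,0,22.5]],
    [[0,0,0],[0,0,22.5]],
    [[0,0,0],[0,0,22.5]],
  ],
)

```text
time: 9.75
tcp_pos: [0.6223, -0.0673, 0.0743]
ee_rot: [0.001, 0.985, 0.173, 0.002]
wrist_force: [-0.2, 1.5, 6.7]
opening: 0.0133
gripper_force: 52.0
```

```bash
python3 go.py .620 -.068 .072 -70.2; python3 -c "
from h import *
s=env.observe();print(s['moment'],s['opening'])"
```

```text
t 9.75 cm [-0.24 -0.02  0.23] deg [ 0.1  -0.18  0.09]
tcp [ 0.6223 -0.0673  0.0743] toolY -70.11 q [ 0.43  0.69 -0.5   1.73  0.43  0.82 -1.49] F [-0.2  1.5  6.7]
[0.18631983 0.12116166 0.00860316] 0.013250753096616476
```

jog_arm(
  motion=[
    [[0,0,0],[0,0,3]],
    [[0,0,0],[0,0,7]],
    [[0,0,0],[0,0,11]],
    [[0,0,0],[0,0,15]],
    [[0,0,0],[0,0,19]],
    [[0,0,0],[0,0,22.5]],
    [[0,0,0],[0,0,22.5]],
    [[0,0,0],[0,0,22.5]],
  ],
)

```text
time: 10.55
tcp_pos: [0.6225, -0.0684, 0.0742]
ee_rot: [0.001, 1.0, -0.023, 0.002]
wrist_force: [0.9, -0.4, 5.6]
opening: 0.0132
gripper_force: 51.9
```

jog_arm(
  motion=[
    [[0,0,0],[0,0,3]],
    [[0,0,0],[0,0,7]],
    [[0,0,0],[0,0,11]],
    [[0,0,0],[0,0,15]],
    [[0,0,0],[0,0,19]],
    [[0,0,0],[0,0,22.5]],
    [[0,0,0],[0,0,22.5]],
    [[0,0,0],[0,0,22.5]],
  ],
)

```text
time: 11.35
tcp_pos: [0.6222, -0.0694, 0.0742]
ee_rot: [0.001, 0.976, -0.218, 0.002]
wrist_force: [-0.3, -3.3, 7.3]
opening: 0.0132
gripper_force: 52.0
```

```bash
python3 go.py .620 -.068 .072 -115.2; python3 -c "
from h import *
s=env.observe();print(s['moment'],s['opening'])
for c in('wrist','top'): cv2.imwrite('pics/e_%s.png'%c,env.read_camera(c)[:,:,::-1])"
```

```text
t 11.35 cm [-0.26 -0.04  0.22] deg [ 0.05 -0.24  0.01]
tcp [ 0.6222 -0.0694  0.0742] toolY -115.19 q [ 0.29  0.65 -0.31  1.74  0.27  0.79 -2.15] F [-0.3 -3.3  7.3]
[-0.53079909  0.18173663 -0.00317283] 0.013197535437788796
```

View pics/e_wrist.png

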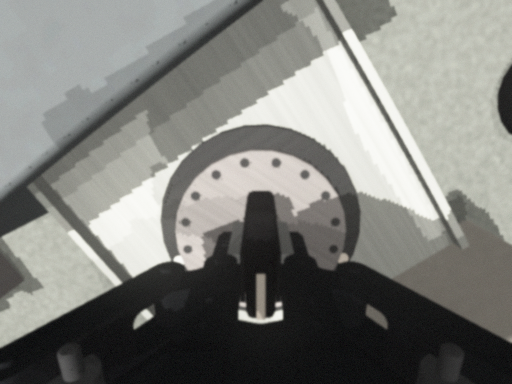

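Bar is gripped and aligned vertically at (260,255), 67.5° from home. I'll pull gently outward to confirm that the tray sits at its stop.

jog_arm(
  motion=[
    [[-0.3,0.2,0],[0,0,0]],
    [[-0.6,0.4,0],[0,0,0]],
    [[-0.6,0.4,0],[0,0,0]],
    [[-0.6,0.4,0],[0,0,0]],
    [[-0.6,0.4,0],[0,0,0]],
  ],
)

```text
time: 11.95
tcp_pos: [0.6201, -0.0698, 0.0743]
ee_rot: [-0.001, 0.976, -0.218, 0.007]
wrist_force: [16.4, -1.7, -6.2]
opening: 0.0131
gripper_force: 50.3
```

```bash
python3 go.py .620 -.068 .072 -115.2
```

```text
t 11.95 cm [-0.09 -0.16  0.23] deg [-0.28 -0.73  0.02]
tcp [ 0.6201 -0.0698  0.0743] toolY -115.17 q [ 0.3   0.65 -0.31  1.75  0.27  0.77 -2.15] F [16.4 -1.7 -6.2]
```

```bash
python3 -c "
from station import env
print(env.close_job())"
```

```text
the job is handed in; nothing more can be done
None
```

I pulled the tray out to its stop and turned the dial three clicks to the red dot. I handed the job in at about 12 s with the bar still gripped and a light outward pull (16 N) keeping the tray at its stop. The result hasn't been reported, and I took no final picture of the things standing around.

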